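# Centre the footed tasting cup on the decorating stand

## Task

The wobbly footed cup stands off-centre on the small round stand: nudge it with light taps of the fingertips until the foot stands wholly inside the dark ring line at the middle of the stand. Only touch and push it: do not pinch or lift it, do not tip it or knock it off, and leave everything else on the table alone. Finish clear of it, with the cup upright and still.

Things in the scene. Friction and masses are not known exactly. Their poses are not given: they have to be found in the camera images.
- cup: white footed cup with a tan sweet stuck in it, one rigid loose piece on the stand: 90 g, 58 mm tall, round about z. Origin: centre of its underside (flat, 28 mm across). Foot 38 mm diameter, upright-sided from 4 to 12 mm up: pushed there it slides (under 1.5 N) and stops with the push; pushed higher it tips. Thin stem; bowl 32 mm across at 42 mm up. Starts 26 to 35 mm off the stand's centre, any direction.
- stand: round stand, fixed to the table, 70 mm tall: foot 92 mm diameter, slim aluminium column, flat wooden top disc 120 mm diameter and 10 mm thick. Origin: centre of its underside, z up; its yaw has no meaning.
- stand_top (a point): centre of the stand's flat top face (70 mm above the table), which is also the centre of the dark ring line drawn on it: the line's inner diameter is 48 mm, so a cup foot of 38 mm is inside the line when centred within 5 mm. The line is flat, it does not catch the cup.
- spare_cup: a second, identical footed cup with a sweet, standing on the table near the stand (not on it); origin at the centre of its underside
- cutter: loose plain steel ring cutter, 64 mm diameter, 35 mm tall, on the table near the stand; origin at the centre of its underside
- mould: loose upturned aluminium pudding mould, 68 mm wide at the bottom, 48 mm at the top, 55 mm tall, on the table; origin at the centre of its underside
- jar: loose amber glass jar, 64 mm diameter, 85 mm tall, on the table; origin at the centre of its underside
- bowl: loose steel bowl, 130 mm rim diameter, 50 mm tall, on the table; origin at the centre of its underside
- spatula: loose spatula lying flat on the table; origin on its underside
Things that resemble listed ones, but are neither listed nor needed, are in the scene too. What is shaped like the cup but turquoise is not meant. Leave any purple look-alike of the stand alone.

How it is judged:
By the outcome, as a careful person would: the job done as asked, in the order asked, and still so for the second after the job is handed in, with the robot touching nothing.
It also fails if it takes over 45 s, if anything falls off the work surface, if the arm or the gripper's body presses on something with over 40 N, if the wrist force passes 120 N, or if a joint passes its speed limit or range.

## Robot

A 7-joint arm with a two-finger parallel gripper is mounted at the origin on the work surface. World frame = base frame: x ahead of the robot, y to its left, z up, the work surface at z = 0. Lengths are in m, angles in rad, forces in N, time in s.
With the tool pointing down it reaches from about 0.4 to 0.925 m from the base axis. Payload 4.1 kg.
Tool frame: the origin (TCP) lies at the very end of the fingers, on their centre line; the grasp point (between the pads) lies 19 mm behind it; y points along the fingers, x is the direction in which the jaws open and shut, and the axes are right-handed (so a half turn about y gives the same grasp; the last joint's range is limited). The gripper opens to 85 mm and grips with 20 to 120 N. Pads are 22 mm wide; open, the fingers measure 114 mm over their backs; the gripper's body (76 mm by 85 mm) begins 54 mm behind the grasp point. The pads swing forward as they close: fully open they stand 13 mm farther back than shut.
Start: joints at [-1.327, 0.398, 0.045, 1.537, -0.019, 1.207, -0.051], TCP at [0.218, 0.612, 0.231] pointing down, gripper open.
Joint ranges: [-2.82, 2.82], [-0.49, 2.23], [-1.37, 1.46], [0, 2.46], [-1.36, 4.5], [0.23, 2], [-2.94, 2.94]. Speed limits (rad/s): [2.57, 2.57, 3.14, 3.14, 3.14, 3.14, 3.14].

## Interface

Orientations are given as a unit quaternion [w, x, y, z].
In Python, from cell import manip gives the robot as it stands.
- The arm moves only by the tool step_arm, never from a script. Its argument "steps" is a list of rows, each an object of numbers: "gripper": the closure in counts, from 0 (fully open) to 255 (shut); "tx", "ty", "tz": the shift along the tool's x, y, z in cm; "roll": the turn about the tool's y in rad. A call has 1 to 5 rows; each row shifts and turns the commanded pose from where the row before left it, along the tool's axes as they then stand; what a row does not reach is not made up. A row lasts 1/12 s, in which the tool goes at most 41.7 mm and 7.16 degrees, less where a joint would pass 70% of its speed; a pose out of reach is approached as far as the arm can. A call with a gripper value outside its range is refused whole. The fingers move at their own pace and stop on an object; "grip_force" is the grip in N (left out, the last holds). Time passes only in rows, so rows that do not move let the fingers close. It gives the time, the measured TCP pose, the force and the opening at its end, in the units of the state.
- manip.sense(): the state, without advancing time (a new reading comes with each control period).
- manip.capture(name): name is "scene" or "top"; returns a dict with "color" (384x512x3 uint8, blue, green, red), "K" (3x3 intrinsics, pixels), "dist" ([k1, k2, p1, p2, k3] as OpenCV has them; the pictures are not rectified), "eye" and "rotation" of the camera in the world. Camera axes: x right, y up, looking along -z (the intrinsics and any distortion apply to the point x, -y, -z); pixel columns grow to the right and rows downward; lengths in m; the calibration is good to about 2 mm. A picture is of the moment at which its call begins. There is no depth.
- manip.hand_in(): hands the job in, once; it reports no verdict.
The state is a dict: "time_s": time; "qpos": joint angles; "qd": joint speeds; "joint_efforts": joint torques, N m; "tcp_pos": TCP position; "ee_rot": TCP orientation; "ft_force": force on the tool from outside, world axes, zero at the start; "wrist_torque": the same for the moment, N m; "width": finger opening in m.
Only numpy, scipy, OpenCV 4.12 (cv2) and the standard library are available. Lean on these libraries where they do the work, as an engineer would, in place of code of your own. Each camera call takes 0.05 s, during which the arm holds its last target.

## Working session

There is one attempt and no reset: what is moved stays moved. The work goes in short steps, Python scripts to look and compute and a tool call to move; the robot and the scene stay as the last step left them, time stands still between calls to the robot, and variables do not carry over. Pictures are saved under pics/ and viewed, and the job is handed in when it is done.

Besides the shell and the picture viewer there is one more tool, called after ">>>" by a JSON object that holds its "fn" and its "kwargs". step_arm: Moves the arm, as the interface text tells. Its arguments: {"type":"object","properties":{"steps":{"type":"array","items":{"type":"object","properties":{"gripper":{"type":"number"},"tx":{"type":"number"},"ty":{"type":"number"},"tz":{"type":"number"},"roll":{"type":"number"}}}},"grip_force":{"type":"number"}},"required":["steps"]}

```bash
ls; mkdir -p pics; python3 - <<'E'
from cell import manip
import cv2,pickle
s=manip.sense()
for k in s: print(k,s[k])
for n in("scene","top"):
    c=manip.capture(n); pickle.dump(c,open(n+"0.pkl","wb"))
    cv2.imwrite(f"pics/{n}0.png",c["color"]); print(n,c["K"],c["dist"],c["eye"],c["rotation"])
E
```

```text
pics
time_s 0.0
qpos [-1.32695884  0.3991976   0.04504563  1.53789907 -0.01870878  1.20690819
 -0.05068783]
qd [-6.81122567e-04  4.95288166e-04  1.22435912e-03 -1.05634775e-05
 -1.51451199e-03  2.19018727e-03  1.69148536e-04]
joint_efforts [ 1.92029211e-04 -4.75136983e+01  1.36504535e+00 -2.54211295e+01
  1.17135482e-02  9.51931695e-03 -9.20811203e-06]
tcp_pos [0.21827149 0.61156844 0.23025161]
ee_rot [-0.57749623  0.57838263  0.40686657 -0.40795984]
ft_force [ 0.02626186 -0.06335583  0.75334612]
wrist_torque [-0.00836583 -0.02288666 -0.02423126]
width 0.08507449456951875
scene [[377.25331293   0.         254.05137229]
 [  0.         377.25331293 188.57076268]
 [  0.           0.           1.        ]] [0.00968846 0.         0.         0.         0.        ] [1.07918134 0.06138833 0.78615146] [0.62960141 0.21146118 0.24112844 0.70763219]
top [[406.62051821   0.         250.49484685]
 [  0.         406.62051821 194.84072915]
 [  0.           0.           1.        ]] [-0.02783083  0.          0.          0.          0.        ] [ 0.3988442  -0.00339957  1.16878566] [-0.69580656 -0.04050707  0.03363623  0.71629674]
```

```bash
python3 -c "
import cv2
for n in('scene','top'):
    i=cv2.imread(f'pics/{n}0.png'); cv2.imwrite(f'pics/{n}0b.png',cv2.resize(i,(768,576),interpolation=cv2.INTER_CUBIC))"
```

```text
(no output)
```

View pics/scene0.png

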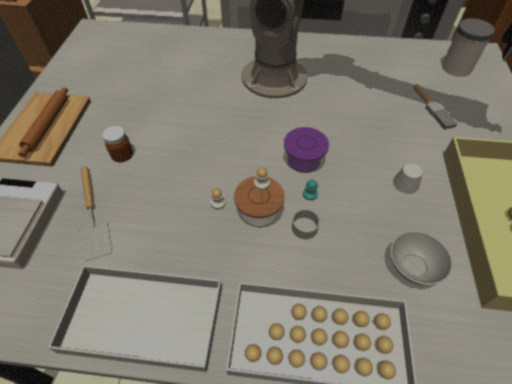

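View pics/top0.png

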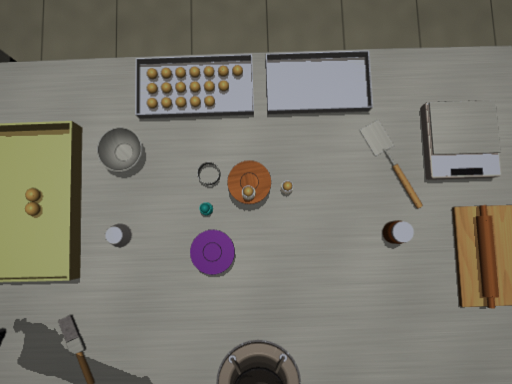

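The wooden stand is at top px (249,183), and the cup on it at about (248,192). The purple stand at (212,252), the turquoise cup at (206,209) and the spare cup at (287,187) are look-alikes. Next I'll measure and enlarge.

```bash
cat > h.py <<'E'
import numpy as np,cv2,pickle
from scipy.spatial.transform import Rotation as R
def rot(q): return R.from_quat([q[1],q[2],q[3],q[0]]).as_matrix()
def cam(c):
    M=rot(c["rotation"]) if np.size(c["rotation"])==4 else np.array(c["rotation"])
    Rc=np.diag([1,-1,-1.])@M.T
    return np.array(c["K"]),np.array(c["dist"]),Rc,-Rc@np.array(c["eye"])
def proj(c,P):
    K,d,Rc,t=cam(c); return cv2.projectPoints(np.atleast_2d(P).astype(float),cv2.Rodrigues(Rc)[0],t,K,d)[0][:,0]
def unproj(c,uv,z):
    K,d,Rc,t=cam(c); n=cv2.undistortPoints(np.atleast_2d(uv).astype(float)[:,None],K,d)[:,0]
    D=np.c_[n,np.ones(len(n))]@Rc; e=np.array(c["eye"]); return e+D*((z-e[2])/D[:,2])[:,None]
def circ(x,y,z,r,n=72):
    a=np.linspace(0,2*np.pi,n); return np.c_[x+r*np.cos(a),y+r*np.sin(a),np.full(n,z)]
E
python3 - <<'E'
from h import *
for n,uvs in(("top",[(249,183)]),("scene",[(260,198)])):
    c=pickle.load(open(n+"0.pkl","rb")); im=c["color"]; print(unproj(c,uvs,.07))
    hsv=cv2.cvtColor(im,cv2.COLOR_BGR2HSV); u,v=uvs[0]
    m=cv2.inRange(hsv,(5,120,60),(14,255,255)); mm=np.zeros_like(m); mm[v-32:v+32,u-32:u+32]=m[v-32:v+32,u-32:u+32]
    ct=max(cv2.findContours(mm,0,2)[0],key=cv2.contourArea); hl=cv2.convexHull(ct); e=cv2.fitEllipse(hl); print(n,e,unproj(c,[e[0]],.07))
    cv2.imwrite(f"pics/{n}_crop.png",cv2.resize(im[v-40:v+40,u-40:u+40],(600,600),interpolation=cv2.INTER_CUBIC))
E
```

```text
[[0.54724303 0.00879268 0.07      ]]
top ((248.91575622558594, 181.92710876464844), (42.86775207519531, 43.21574020385742), 96.4114761352539) [[0.55019941 0.00893957 0.07      ]]
[[0.56163092 0.0109129  0.07      ]]
scene ((258.817626953125, 196.51231384277344), (40.16486740112305, 48.76719665527344), 89.61734008789062) [[0.55765257 0.00768265 0.07      ]]
```

View pics/top_crop.png

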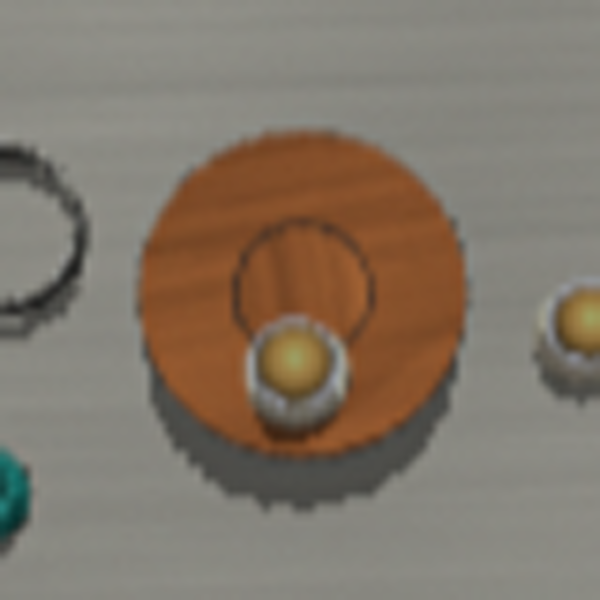

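View pics/scene_crop.png

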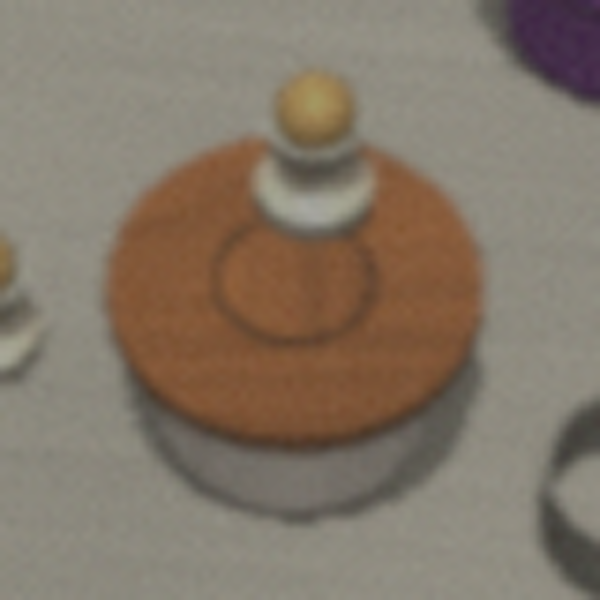

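```bash
python3 - <<'E'
from h import *
from scipy.optimize import minimize
cs={n:pickle.load(open(n+"0.pkl","rb")) for n in("top","scene")}
# disc: fit the sum over cameras of colour edge: mask IoU
for n,c in cs.items():
    im=c["color"]; hsv=cv2.cvtColor(im,cv2.COLOR_BGR2HSV)
    def silh(x,y,layers):
        S=8; m=np.zeros((384*4//4,512),np.uint8)
        h=np.concatenate([circ(x,y,z,r) for z,r in layers]); p=cv2.convexHull(proj(c,h).astype(np.float32))[:,0]
        return p
    # ring line: darkest circle score; disc: radial gradient score
    g=cv2.GaussianBlur(hsv[...,1].astype(np.float32),(0,0),.7); L=cv2.cvtColor(im,cv2.COLOR_BGR2GRAY).astype(np.float32)
    def samp(I,P):
        p=proj(c,P).astype(np.float32); return cv2.remap(I,p[:,:1].copy(),p[:,1:].copy(),1)[:,0]
    best=[]
    x0,y0=(.552,.008)
    for x in np.arange(x0-.012,x0+.0121,.001):
        for y in np.arange(y0-.01,y0+.0101,.001):
            d=samp(g,circ(x,y,.07,.0575))-samp(g,circ(x,y,.07,.0635))
            sel=np.ones(72,bool)
            r=(samp(L,circ(x,y,.07,.0205))+samp(L,circ(x,y,.07,.0285)))/2-samp(L,circ(x,y,.07,.0245))
            best.append((np.median(np.clip(d,-50,90)).item()+0*1,np.clip(r,-10,15).mean(),x,y,np.clip(d,-50,90).mean()))
    b=np.array(best); 
    for k,nm in((1,"ring"),(4,"disc")):
        o=b[np.argsort(-b[:,k])[:6]]; print(n,nm,o[0,k],o[:,2:4].mean(0).round(4),o[0,2:4])
E
```

```text
top ring 10.39326286315918 [0.552  0.0085] [0.552 0.009]
top disc 90.0 [0.5507 0.009 ] [0.552 0.009]
scene ring 8.56167221069336 [0.5528 0.0068] [0.553 0.007]
scene disc 66.97612762451172 [0.555  0.0075] [0.555 0.007]
```

```bash
cat > ov.py <<'E'
from h import *
import sys
def overlay(c,u,v,S,K,fn):
    im=cv2.resize(c["color"][v-S:v+S,u-S:u+S],None,fx=K,fy=K,interpolation=cv2.INTER_CUBIC)
    def dr(P,col):
        p=(proj(c,P)-[u-S,v-S]+.5)*K-.5
        cv2.polylines(im,[np.round(p).astype(np.int32)],False,col,1)
    return im,dr
E
python3 - <<'E'
from ov import *
for n,u,v,s in(("top",249,183,(.550,.0085)),("scene",260,193,(.5525,.0085))):
    c=pickle.load(open(n+"0.pkl","rb")); im,dr=overlay(c,u,v,32,9,"")
    dr(circ(*s,.07,.06),(255,255,0)); dr(circ(*s,.07,.0245),(0,255,0))
    cv2.imwrite(f"pics/{n}_ov1.png",im)
from cell import manip
M=rot(manip.sense()["ee_rot"]); print(M.round(3))
E
```

```text
[[ 0.336 -0.    -0.942]
 [ 0.942 -0.002  0.336]
 [-0.002 -1.    -0.   ]]
```

View pics/top_ov1.png

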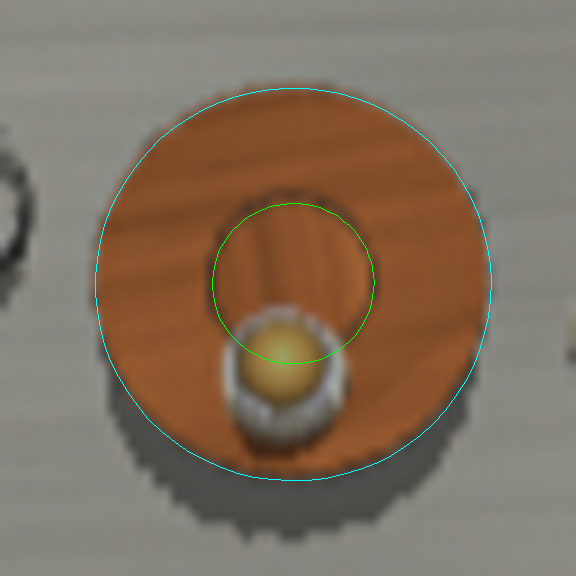

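View pics/scene_ov1.png

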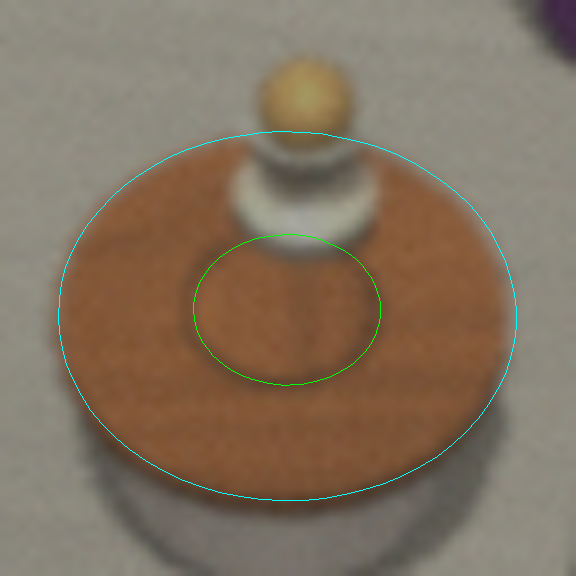

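```bash
cat > cupfit.py <<'E'
from ov import *
def fit(c,guess,ring):
    """search cup centre: outer foot edge contrast on saturation"""
    hsv=cv2.cvtColor(c["color"],cv2.COLOR_BGR2HSV); 
    m=((hsv[...,1]<110)).astype(np.float32)   # white cup against wood
    best=[]
    up=4; mu=cv2.resize(hsv[...,1].astype(np.float32),None,fx=up,fy=up,interpolation=cv2.INTER_LINEAR)
    for x in np.arange(guess[0]-.016,guess[0]+.0161,.001):
        for y in np.arange(guess[1]-.016,guess[1]+.0161,.001):
            foot=cv2.convexHull(proj(c,np.r_[circ(x,y,.074,.019),circ(x,y,.082,.019),circ(x,y,.07,.014)]).astype(np.float32))
            bowl=cv2.convexHull(proj(c,np.r_[circ(x,y,.112,.016),circ(x,y,.1,.013)]).astype(np.float32))
            big=cv2.convexHull(proj(c,np.r_[circ(x,y,.07,.021),circ(x,y,.086,.024)]).astype(np.float32))
            M=np.zeros(mu.shape,np.uint8)
            f=lambda p:np.round((p+.5)*up-.5).astype(np.int32)
            cv2.fillPoly(M,[f(big)],2); cv2.fillPoly(M,[f(bowl)],3); cv2.fillPoly(M,[f(foot)],1);cv2.fillPoly(M,[f(bowl)],3)
            a=mu[M==1];b=mu[M==2]
            best.append((np.clip(b,60,170).mean()-np.clip(a,60,170).mean() if len(b)>20 and len(a)>20 else -99,x,y))
    b=np.array(best);o=b[np.argsort(-b[:,0])[:6]]; return o[0,0],o[:,1:].mean(0)
def draw(c,x,y,ring,u,v,fn):
    im,dr=overlay(c,u,v,32,9,"")
    dr(circ(*ring,.07,.0245),(0,255,0));dr(circ(*ring,.07,.06),(255,255,0))
    dr(circ(x,y,.074,.019),(0,0,255));dr(circ(x,y,.082,.019),(255,0,0));dr(circ(x,y,.112,.016),(255,0,255))
    cv2.imwrite(fn,im)
RING={"top":(.5522,.0088),"scene":(.553,.0072)}
CEN={"top":(249,183),"scene":(260,193)}
E
python3 - <<'E'
from cupfit import *
for n in("top","scene"):
    c=pickle.load(open(n+"0.pkl","rb")); s,p=fit(c,(.522,.01),RING[n]); print(n,s,p,p-RING[n]); draw(c,*p,RING[n],*CEN[n],f"pics/{n}_ov2.png")
E
cd pics; python3 -c "
import cv2,numpy as np
cv2.imwrite('ov2.png',cv2.resize(np.hstack([cv2.imread('top_ov2.png'),cv2.imread('scene_ov2.png')])[:, :],(800,400),interpolation=3))"
```

```text
top 85.94331359863281 [0.52183333 0.01183333] [-0.03036667  0.00303333]
scene 54.41880798339844 [0.5235     0.00966667] [-0.0295      0.00246667]
```

View pics/ov2.png

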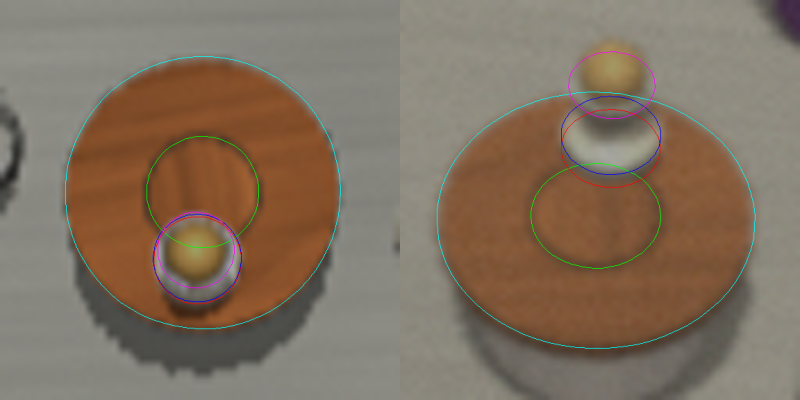

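>>> {"fn": "step_arm", "kwargs": {"steps": [{"gripper": 195, "tx": -2.4, "tz": -2.2}, {"gripper": 195, "tx": -2.4, "tz": -2.2}, {"gripper": 195, "tx": -2.4, "tz": -2.2}, {"gripper": 195, "tx": -2.4, "tz": -2.2}, {"gripper": 195, "tx": -2.4, "tz": -2.2}], "grip_force": 20}}

```text
invalid input at $.steps[0]: expected keys gripper, tx, ty, tz, roll
```

>>> {"fn": "step_arm", "kwargs": {"steps": [{"gripper": 195, "tx": -2.4, "tz": -2.2}, {"gripper": 195, "tx": -2.4, "tz": -2.2}, {"gripper": 195, "tx": -2.4, "tz": -2.2}, {"gripper": 195, "tx": -2.4, "tz": -2.2}, {"gripper": 195, "tx": -2.4, "tz": -2.2}]}}

```text
invalid input at $.steps[0]: expected keys gripper, tx, ty, tz, roll
```

>>> {"fn": "step_arm", "kwargs": {"steps": [{"gripper": 195, "tx": -2.4, "ty": 0, "tz": -2.2, "roll": 0}, {"gripper": 195, "tx": -2.4, "ty": 0, "tz": -2.2, "roll": 0}, {"gripper": 195, "tx": -2.4, "ty": 0, "tz": -2.2, "roll": 0}, {"gripper": 195, "tx": -2.4, "ty": 0, "tz": -2.2, "roll": 0}, {"gripper": 195, "tx": -2.4, "ty": 0, "tz": -2.2, "roll": 0}], "grip_force": 20}}

```text
time_s: 0.52
tcp_pos: [0.282, 0.4604, 0.2308]
ee_rot: [-0.578, 0.578, 0.407, -0.408]
ft_force: [0.5, 0.8, -0.1]
width: 0.0254
```

>>> {"fn": "step_arm", "kwargs": {"steps": [{"gripper": 195, "tx": -2.4, "ty": 0, "tz": -2.2, "roll": 0}, {"gripper": 195, "tx": -2.4, "ty": 0, "tz": -2.2, "roll": 0}, {"gripper": 195, "tx": -2.4, "ty": 0, "tz": -2.2, "roll": 0}, {"gripper": 195, "tx": -2.4, "ty": 0, "tz": -2.2, "roll": 0}, {"gripper": 195, "tx": -2.4, "ty": 0, "tz": -2.2, "roll": 0}]}}

```text
time_s: 0.93
tcp_pos: [0.3451, 0.3104, 0.231]
ee_rot: [0.578, -0.578, -0.407, 0.408]
ft_force: [0.5, 1.0, 0.4]
width: 0.0202
```

>>> {"fn": "step_arm", "kwargs": {"steps": [{"gripper": 195, "tx": -2.4, "ty": 0, "tz": -2.2, "roll": 0}, {"gripper": 195, "tx": -2.4, "ty": 0, "tz": -2.2, "roll": 0}, {"gripper": 195, "tx": -2.4, "ty": 0, "tz": -2.2, "roll": 0}, {"gripper": 195, "tx": -2.4, "ty": 0, "tz": -2.2, "roll": 0}, {"gripper": 195, "tx": -2.4, "ty": 0, "tz": -2.2, "roll": 0}]}}

```text
time_s: 1.35
tcp_pos: [0.4083, 0.1605, 0.2311]
ee_rot: [0.578, -0.578, -0.407, 0.408]
ft_force: [0.7, 0.4, 0.8]
width: 0.0202
```

>>> {"fn": "step_arm", "kwargs": {"steps": [{"gripper": 195, "tx": 0, "ty": 0, "tz": 0, "roll": -0.084}, {"gripper": 195, "tx": 0, "ty": 0, "tz": 0, "roll": -0.084}, {"gripper": 195, "tx": 0, "ty": 0, "tz": 0, "roll": -0.084}, {"gripper": 195, "tx": 0, "ty": 0, "tz": 0, "roll": 0}]}}

```text
time_s: 1.68
tcp_pos: [0.408, 0.1619, 0.231]
ee_rot: [0.522, -0.522, -0.477, 0.477]
ft_force: [-0.2, 0.2, -0.4]
width: 0.0203
```

```bash
cat > go.py <<'E'
from h import *
import sys
from cell import manip
s=manip.sense(); M=rot(s["ee_rot"]); t=np.array([float(a) for a in sys.argv[1:4]])
print(M.round(3).tolist(),s["tcp_pos"],"cm in tool:",(100*M.T@(t-s["tcp_pos"])).round(2),s["ft_force"].round(2))
E
python3 go.py .4815 .0145 .23
```

```text
[[0.09, -0.001, -0.996], [0.996, -0.0, 0.09], [-0.0, -1.0, 0.001]] [0.40804038 0.16185029 0.23103917] cm in tool: [-14.01   0.1   -8.64] [-0.2   0.23 -0.37]
```

>>> {"fn": "step_arm", "kwargs": {"steps": [{"gripper": 195, "tx": -2.8, "ty": 0, "tz": -1.73, "roll": 0}, {"gripper": 195, "tx": -2.8, "ty": 0, "tz": -1.73, "roll": 0}, {"gripper": 195, "tx": -2.8, "ty": 0, "tz": -1.73, "roll": 0}, {"gripper": 195, "tx": -2.8, "ty": 0, "tz": -1.73, "roll": 0}, {"gripper": 195, "tx": -2.8, "ty": 0, "tz": -1.73, "roll": 0}]}}

```text
time_s: 2.1
tcp_pos: [0.482, 0.0138, 0.2312]
ee_rot: [0.523, -0.522, -0.476, 0.476]
ft_force: [0.4, -0.4, -0.7]
width: 0.0199
```

>>> {"fn": "step_arm", "kwargs": {"steps": [{"gripper": 195, "tx": 0, "ty": 2.0, "tz": 0, "roll": 0}, {"gripper": 195, "tx": 0, "ty": 2.0, "tz": 0, "roll": 0}, {"gripper": 195, "tx": 0, "ty": 2.0, "tz": 0, "roll": 0}, {"gripper": 195, "tx": 0, "ty": 2.0, "tz": 0, "roll": 0}, {"gripper": 195, "tx": 0, "ty": 0, "tz": 0, "roll": 0}]}}

```text
time_s: 2.52
tcp_pos: [0.4785, 0.0149, 0.1478]
ee_rot: [0.524, -0.521, -0.474, 0.479]
ft_force: [-0.7, -0.1, -0.3]
width: 0.02
```

```bash
python3 go.py .4815 .0145 .078; python3 - <<'E'
from ov import *
from cell import manip
c=manip.capture("scene"); im=c["color"][110:240,180:340]; cv2.imwrite("pics/s1.png",cv2.resize(im,None,fx=4,fy=4,interpolation=2))
E
```

```text
[[0.092, -0.008, -0.996], [0.996, -0.002, 0.092], [-0.003, -1.0, 0.008]] [0.47847976 0.01486556 0.14775916] cm in tool: [ 0.01  6.97 -0.36] [-0.68 -0.15 -0.26]
```

View pics/s1.png

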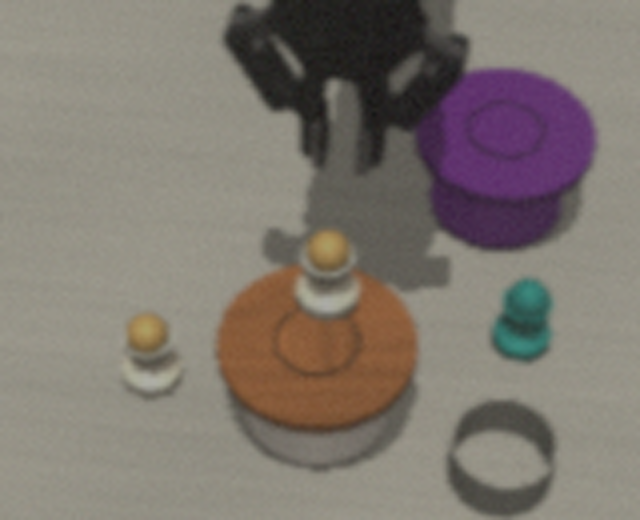

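>>> {"fn": "step_arm", "kwargs": {"steps": [{"gripper": 195, "tx": 0, "ty": 1.8, "tz": 0, "roll": 0}, {"gripper": 195, "tx": 0, "ty": 1.8, "tz": 0, "roll": 0}, {"gripper": 195, "tx": 0, "ty": 1.8, "tz": 0, "roll": 0}, {"gripper": 195, "tx": 0, "ty": 1.3, "tz": 0, "roll": 0}, {"gripper": 195, "tx": 0, "ty": 0, "tz": 0, "roll": 0}]}}

```text
time_s: 2.98
tcp_pos: [0.4808, 0.0153, 0.0834]
ee_rot: [0.523, -0.522, -0.476, 0.478]
ft_force: [-0.4, -0.2, -0.2]
width: 0.0199
```

```bash
python3 go.py .4815 .0145 .078
```

```text
[[0.091, -0.003, -0.996], [0.996, -0.0, 0.091], [-0.001, -1.0, 0.003]] [0.48077744 0.01527102 0.08337022] cm in tool: [-0.07  0.54 -0.08] [-0.4  -0.17 -0.17]
```

>>> {"fn": "step_arm", "kwargs": {"steps": [{"gripper": 195, "tx": 0, "ty": 0.3, "tz": 0, "roll": 0}, {"gripper": 195, "tx": 0, "ty": 0.3, "tz": 0, "roll": 0}, {"gripper": 195, "tx": 0, "ty": 0, "tz": 0, "roll": 0}]}}

```text
time_s: 3.23
tcp_pos: [0.4825, 0.0152, 0.0791]
ee_rot: [-0.522, 0.522, 0.477, -0.476]
ft_force: [1.0, -0.0, 1.0]
width: 0.0201
```

```bash
python3 go.py .4945 .0133 .078; cat > look.py <<'E'
from cupfit import *
import sys
from cell import manip
k=sys.argv[1]; ims=[]
for n in("top","scene"):
    c=manip.capture(n); u,v=CEN[n]; pickle.dump(c,open(f"{n}_{k}.pkl","wb"))
    im,dr=overlay(c,u,v,36,8,"")
    if len(sys.argv)>3:
        s,p=fit(c,(float(sys.argv[2]),float(sys.argv[3])),RING[n]); print(n,round(s,1),p.round(4),"off mm",((p-RING[n])*1e3).round(1))
        dr(circ(*p,.074,.019),(0,0,255));dr(circ(*p,.082,.019),(255,0,0))
    ims.append(cv2.resize(im,(400,400),interpolation=3))
cv2.imwrite(f"pics/l{k}.png",np.hstack(ims))
E
python3 look.py 2
```

```text
[[0.091, 0.002, -0.996], [0.996, 0.001, 0.091], [0.001, -1.0, -0.002]] [0.48249994 0.01521357 0.07907952] cm in tool: [-0.08  0.11 -1.21] [ 0.96 -0.01  1.04]
```

View pics/l2.png

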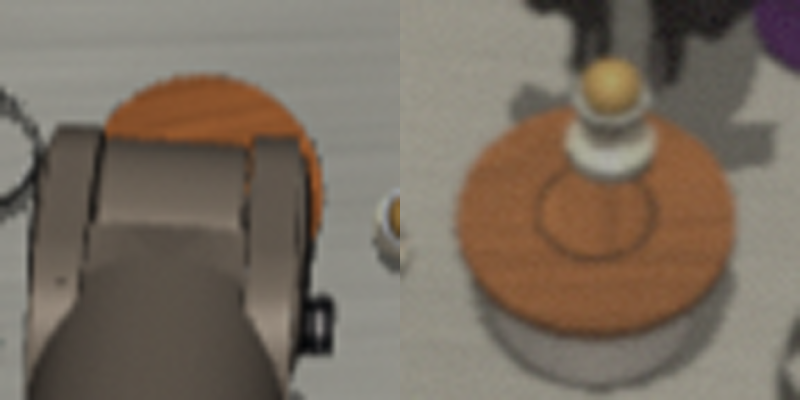

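```bash
python3 - <<'E'
from h import *
c=pickle.load(open("scene_2.pkl","rb"))
f=lambda P:400+(proj(c,P)-[260-36,193-36])*400/72
print(f([[.4825,.0152,.079],[.4825,.0152,.12],[.5215,.0108,.112],[.5215,.0108,.13]]))
E
```

```text
[[629.24080181 472.4939155 ]
 [631.09694826 410.22523711]
 [610.9542854  491.40806099]
 [611.49450477 463.39829391]]
```

>>> {"fn": "step_arm", "kwargs": {"steps": [{"gripper": 195, "tx": -0.08, "ty": 0.2, "tz": -0.25, "roll": 0}, {"gripper": 195, "tx": 0, "ty": 0, "tz": -0.25, "roll": 0}, {"gripper": 195, "tx": 0, "ty": 0, "tz": -0.25, "roll": 0}, {"gripper": 195, "tx": 0, "ty": 0, "tz": 0, "roll": 0}]}}

```text
time_s: 3.67
tcp_pos: [0.4901, 0.0135, 0.0765]
ee_rot: [-0.522, 0.522, 0.477, -0.477]
ft_force: [0.0, -0.1, 0.8]
width: 0.02
```

>>> {"fn": "step_arm", "kwargs": {"steps": [{"gripper": 195, "tx": 0, "ty": 0, "tz": -0.2, "roll": 0}, {"gripper": 195, "tx": 0, "ty": 0, "tz": -0.2, "roll": 0}, {"gripper": 195, "tx": 0, "ty": 0, "tz": -0.2, "roll": 0}, {"gripper": 195, "tx": 0, "ty": 0, "tz": 0, "roll": 0}]}}

```text
time_s: 4.0
tcp_pos: [0.4955, 0.013, 0.0763]
ee_rot: [-0.522, 0.522, 0.477, -0.477]
ft_force: [-0.1, -0.2, -0.4]
width: 0.0201
```

```bash
python3 go.py .5254 .0104 .077;python3 look.py 3
```

```text
[[0.091, 0.0, -0.996], [0.996, 0.0, 0.091], [0.0, -1.0, -0.0]] [0.4954555  0.01300611 0.07628509] cm in tool: [ 0.01 -0.07 -3.01] [-0.07 -0.15 -0.38]
```

View pics/l3.png

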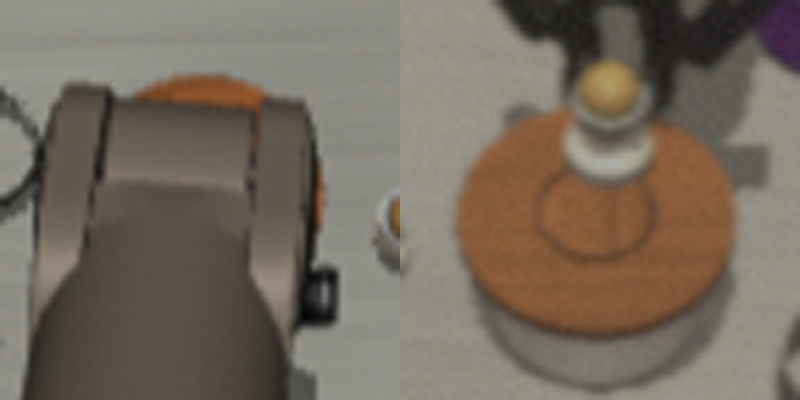

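>>> {"fn": "step_arm", "kwargs": {"steps": [{"gripper": 195, "tx": 0, "ty": 0, "tz": -0.15, "roll": 0}, {"gripper": 195, "tx": 0, "ty": 0, "tz": -0.15, "roll": 0}, {"gripper": 195, "tx": 0, "ty": 0, "tz": -0.15, "roll": 0}, {"gripper": 195, "tx": 0, "ty": 0, "tz": -0.15, "roll": 0}, {"gripper": 195, "tx": 0, "ty": 0, "tz": 0, "roll": 0}]}}

```text
time_s: 4.52
tcp_pos: [0.5015, 0.0124, 0.0763]
ee_rot: [-0.522, 0.522, 0.477, -0.477]
ft_force: [-0.5, 0.6, -0.0]
width: 0.0202
```

```bash
python3 go.py .5254 .0104 .077;python3 look.py 4 
```

```text
[[0.091, 0.0, -0.996], [0.996, 0.0, 0.091], [0.0, -1.0, -0.0]] [0.50151887 0.01244577 0.076342  ] cm in tool: [ 0.01 -0.06 -2.4 ] [-0.46  0.61 -0.03]
```

View pics/l4.png

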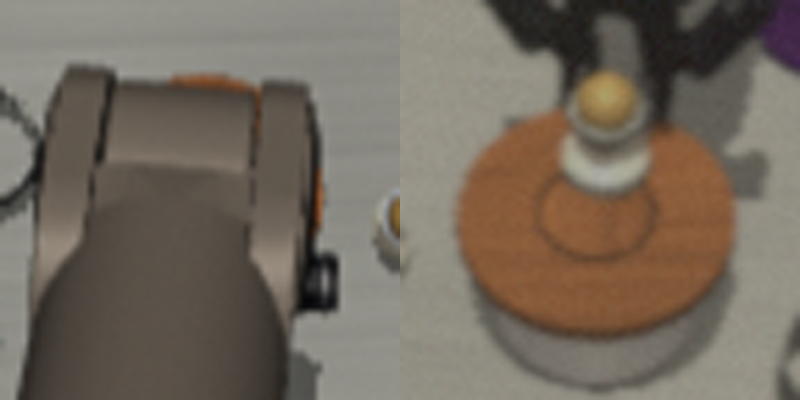

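>>> {"fn": "step_arm", "kwargs": {"steps": [{"gripper": 195, "tx": 0, "ty": 0, "tz": -0.15, "roll": 0}, {"gripper": 195, "tx": 0, "ty": 0, "tz": -0.15, "roll": 0}, {"gripper": 195, "tx": 0, "ty": 0, "tz": -0.15, "roll": 0}, {"gripper": 195, "tx": 0, "ty": 0, "tz": -0.15, "roll": 0}, {"gripper": 195, "tx": 0, "ty": 0, "tz": 0, "roll": 0}]}}

```text
time_s: 5.03
tcp_pos: [0.5075, 0.0119, 0.0763]
ee_rot: [-0.522, 0.522, 0.477, -0.477]
ft_force: [0.4, 0.0, 0.5]
width: 0.0206
```

>>> {"fn": "step_arm", "kwargs": {"steps": [{"gripper": 195, "tx": 0, "ty": 0, "tz": -0.15, "roll": 0}, {"gripper": 195, "tx": 0, "ty": 0, "tz": -0.15, "roll": 0}, {"gripper": 195, "tx": 0, "ty": 0, "tz": -0.15, "roll": 0}, {"gripper": 195, "tx": 0, "ty": 0, "tz": -0.15, "roll": 0}, {"gripper": 195, "tx": 0, "ty": 0, "tz": 0, "roll": 0}]}}

```text
time_s: 5.45
tcp_pos: [0.5136, 0.0113, 0.0764]
ee_rot: [-0.522, 0.522, 0.477, -0.477]
ft_force: [-0.3, 0.0, 0.1]
width: 0.02
```

```bash
python3 go.py .5254 .0104 .077;python3 look.py 5 .54 .009
```

```text
[[0.091, 0.001, -0.996], [0.996, -0.0, 0.091], [0.0, -1.0, -0.001]] [0.51356991 0.01133949 0.07636109] cm in tool: [ 0.01 -0.06 -1.19] [-0.33  0.04  0.11]
top 0.0 [ 0.524  -0.0045] off mm [-28.2 -13.3]
scene 58.4 [0.542  0.0075] off mm [-11.    0.3]
```

View pics/l5.png

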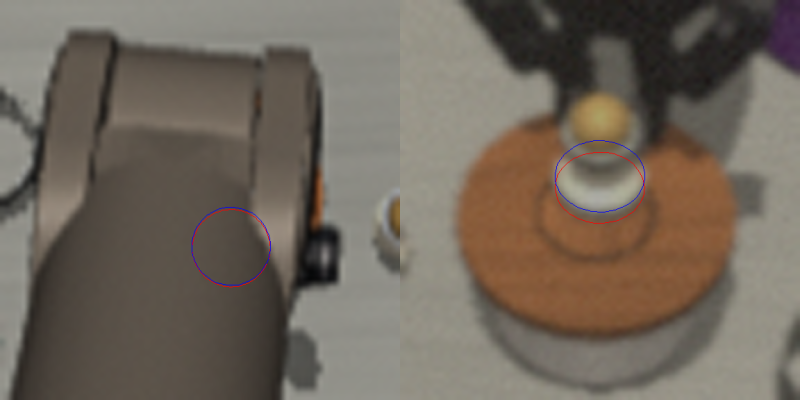

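>>> {"fn": "step_arm", "kwargs": {"steps": [{"gripper": 195, "tx": 0, "ty": 0, "tz": -0.15, "roll": 0}, {"gripper": 195, "tx": 0, "ty": 0, "tz": -0.15, "roll": 0}, {"gripper": 195, "tx": 0, "ty": 0, "tz": -0.15, "roll": 0}, {"gripper": 195, "tx": 0, "ty": 0, "tz": -0.15, "roll": 0}, {"gripper": 195, "tx": 0, "ty": 0, "tz": 0, "roll": 0}]}}

```text
time_s: 5.97
tcp_pos: [0.5195, 0.0108, 0.0763]
ee_rot: [-0.522, 0.522, 0.477, -0.477]
ft_force: [-0.8, 0.8, -0.1]
width: 0.0202
```

>>> {"fn": "step_arm", "kwargs": {"steps": [{"gripper": 195, "tx": 0, "ty": 0, "tz": -0.15, "roll": 0}, {"gripper": 195, "tx": 0, "ty": 0, "tz": -0.15, "roll": 0}, {"gripper": 195, "tx": 0, "ty": 0, "tz": -0.1, "roll": 0}, {"gripper": 195, "tx": 0, "ty": 0, "tz": 0, "roll": 0}]}}

```text
time_s: 6.3
tcp_pos: [0.5234, 0.0104, 0.0763]
ee_rot: [-0.522, 0.522, 0.477, -0.477]
ft_force: [0.2, 0.1, -0.6]
width: 0.0204
```

```bash
python3 go.py .5254 .0104 .077;python3 look.py 6 .55 .008
```

```text
[[0.091, 0.0, -0.996], [0.996, -0.0, 0.091], [0.0, -1.0, -0.0]] [0.52337788 0.01041108 0.07632436] cm in tool: [ 0.02 -0.07 -0.2 ] [ 0.16  0.07 -0.59]
top 0.0 [ 0.534  -0.0055] off mm [-18.2 -14.3]
scene 57.0 [0.5515 0.0065] off mm [-1.5 -0.7]
```

View pics/l6.png

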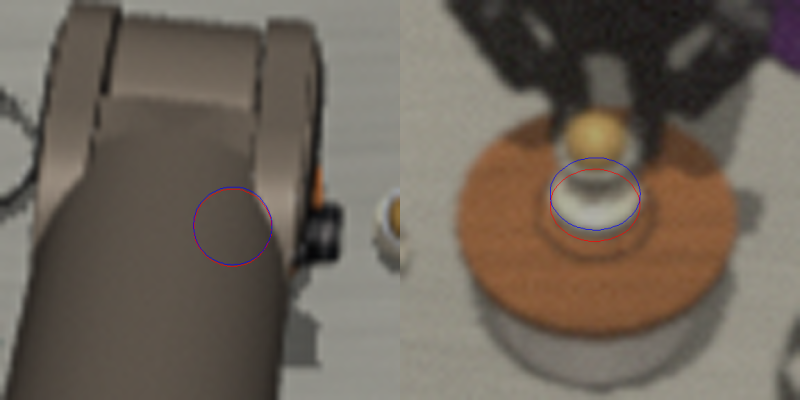

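>>> {"fn": "step_arm", "kwargs": {"steps": [{"gripper": 195, "tx": 0, "ty": 0, "tz": 0.3, "roll": 0}, {"gripper": 195, "tx": 0, "ty": 0, "tz": 1.0, "roll": 0}, {"gripper": 195, "tx": 0, "ty": 0, "tz": 2.0, "roll": 0}, {"gripper": 195, "tx": 0, "ty": 0, "tz": 1.5, "roll": 0}, {"gripper": 195, "tx": 0, "ty": 0, "tz": 0, "roll": 0}]}}

```text
time_s: 6.82
tcp_pos: [0.4706, 0.015, 0.0756]
ee_rot: [0.524, -0.521, -0.476, 0.478]
ft_force: [-1.2, -0.6, -1.0]
width: 0.0201
```

>>> {"fn": "step_arm", "kwargs": {"steps": [{"gripper": 195, "tx": 0, "ty": -2, "tz": 0, "roll": 0}, {"gripper": 195, "tx": 0, "ty": -3, "tz": 0, "roll": 0}, {"gripper": 195, "tx": 0, "ty": -3, "tz": 0, "roll": 0}, {"gripper": 195, "tx": 0, "ty": -3, "tz": 0, "roll": 0}, {"gripper": 195, "tx": 0, "ty": -2, "tz": 0, "roll": 0}]}}

```text
time_s: 7.23
tcp_pos: [0.4765, 0.0147, 0.2093]
ee_rot: [-0.522, 0.523, 0.478, -0.475]
ft_force: [1.0, -0.6, -0.6]
width: 0.0201
```

>>> {"fn": "step_arm", "kwargs": {"steps": [{"gripper": 195, "tx": 2, "ty": 0, "tz": 0, "roll": 0}, {"gripper": 195, "tx": 3.5, "ty": 0, "tz": 0, "roll": 0}, {"gripper": 195, "tx": 3.5, "ty": 0, "tz": 0, "roll": 0}, {"gripper": 195, "tx": 3.5, "ty": 0, "tz": 0, "roll": 0}, {"gripper": 195, "tx": 3.5, "ty": 0, "tz": 0, "roll": 0}]}}

```text
time_s: 7.65
tcp_pos: [0.4898, 0.1758, 0.2067]
ee_rot: [0.522, -0.522, -0.477, 0.476]
ft_force: [0.3, -0.1, -0.2]
width: 0.0199
```

```bash
python3 look.py 7 .55 .008
```

```text
top 77.4 [0.5518 0.0088] off mm [-0.4  0. ]
scene 60.1 [0.5515 0.0065] off mm [-1.5 -0.7]
```

View pics/l7.png

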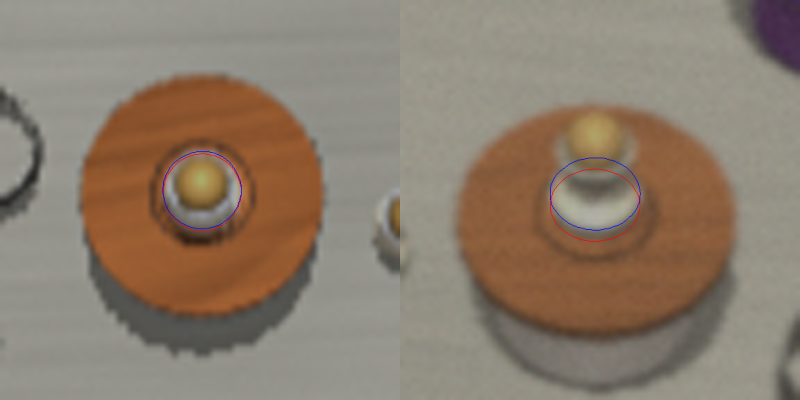

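```bash
python3 - <<'E'
from ov import *
ims=[]
for n,u,v,r,p in(("top",249,181,(.5522,.0088),(.5518,.0088)),("scene",259,192,(.553,.0072),(.5515,.0065))):
    c=pickle.load(open(n+"_7.pkl","rb"))
    a,_=overlay(c,u,v,14,14,""); b,dr=overlay(c,u,v,14,14,"")
    dr(circ(*r,.07,.0245),(0,255,0)); dr(circ(*p,.07,.014),(0,255,255)); dr(circ(*p,.074,.019),(0,0,255))
    ims.append(np.hstack([a,b]))
o=np.vstack(ims); print(o.shape); cv2.imwrite("pics/l7z.png",cv2.resize(o,(600,600)))
E
```

```text
(784, 784, 3)
```

View pics/l7z.png

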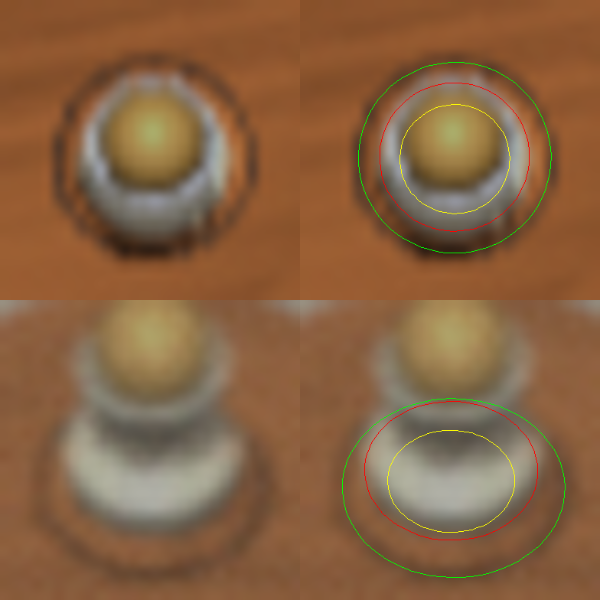

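>>> {"fn": "step_arm", "kwargs": {"steps": [{"gripper": 195, "tx": 0, "ty": 0, "tz": 0, "roll": 0}, {"gripper": 195, "tx": 0, "ty": 0, "tz": 0, "roll": 0}, {"gripper": 195, "tx": 0, "ty": 0, "tz": 0, "roll": 0}]}}

```text
time_s: 8.0
tcp_pos: [0.4898, 0.1725, 0.2063]
ee_rot: [-0.523, 0.523, 0.476, -0.476]
ft_force: [0.1, 0.2, 0.2]
width: 0.0201
```

```bash
python3 look.py 8 .55 .008; python3 - <<'E'
from h import *
for n,(u,v) in(("top",(249,181)),("scene",(259,192))):
    a,b,z=[pickle.load(open(f"{n}{k}.pkl","rb"))["color"].astype(int) for k in("_7","_8","0")]
    print(n,abs(a-b)[v-30:v+30,u-30:u+30].max())
cv2.imwrite("pics/s8.png",pickle.load(open("scene_8.pkl","rb"))["color"])
E
```

```text
top 77.4 [0.5518 0.0088] off mm [-0.4  0. ]
scene 59.8 [0.5515 0.0065] off mm [-1.5 -0.7]
top 3
scene 12
```

View pics/s8.png

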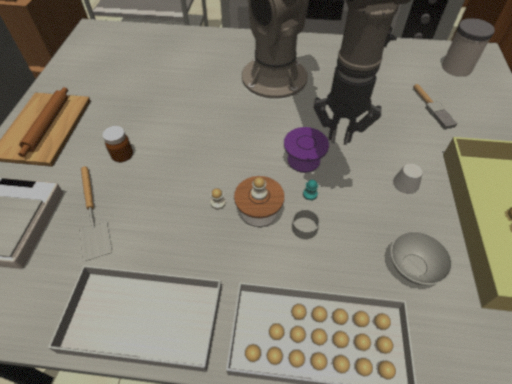

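The cup stands still and upright at scene px (259,190), inside the ring. The arm is clear, and the other things are where they were.

```bash
python3 -c "
from cell import manip
print(manip.hand_in())"
```

```text
the job is handed in; nothing more can be done
None
```

The cup now stands upright and still with its foot inside the ring line, and I have handed the job in at about 8 s of robot time. I pushed it low on the foot with both fingertips held 20 mm apart, in short strokes of at most 6 mm, about 30 mm in all. I then backed the gripper straight off and moved it clear.

- **Position:** in the last pictures the foot is off the ring's centre by 0.4 mm in the top view and about 1.7 mm in the scene view. The limit is 5 mm. The views disagree slightly: by eye the scene picture suggests nearer 3 mm towards the robot, and the fingertip position suggests about 2 mm. All are within the limit.
- **Stillness:** two pictures taken about 0.3 s apart show no movement of the cup beyond image noise.
- **Force:** every reading stayed below about 2 N.
- **Other objects:** by eye, in the last scene picture, nothing else on the table has moved.

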